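# Line up a guard-door hinge on the packing table and hold it for the pin

### The arm

A 6-joint arm with a two-finger parallel gripper is mounted at the origin on the work surface. World frame = base frame: x ahead of the robot, y to its left, z up, the work surface at z = 0. Lengths are in m, angles in degrees, forces in N, time in s.
With the tool pointing down it reaches from about 0.3 to 0.75 m from the base axis. Payload 8.5 kg.
Tool frame: the origin (TCP) lies at the centre of the arm's flange, where the gripper is bolted on; the fingertips stand 173 mm ahead of it and the grasp point (between the pads) lies env.pinch_z ahead of it (env.pinch_z is the distance from the TCP to the grasp point, in m); z points along the fingers, y is the line along which they close (so a half turn about z gives the same grasp; the last joint's range is limited). The gripper opens to 85 mm and grips with 20 to 120 N. Pads are 22 mm wide; open, the fingers measure 114 mm over their backs; the gripper's body (76 mm by 85 mm) begins 54 mm behind the grasp point. The pads swing forward as they close: fully open they stand 13 mm farther back than shut.
Start: joints at [-12.336, 21.807, 74.336, -0, 83.858, -12.336], TCP at [0.55, 0, 0.405] pointing down, gripper open.
Joint ranges: [-178.18, 178.18], [-50.72, 133.34], [12.68, 142.11], [-81.47, 261.47], [9.98, 163.14], [-165.26, 165.26]. Speed limits (degrees/s): [136.94, 136.94, 180, 180, 180, 180].

### API

Orientations are given as a 3x3 rotation matrix whose columns are the frame's x, y, z axes.
In Python, from rig import env, get_image, job, spotter gives the robot as it stands. The module is installed in compiled form; this text tells all that it offers.
- The arm moves only by the shell command python3 -m creep 'ROWS' [FORCE]. ROWS is text: rows parted by semicolons, each of 7 numbers parted by spaces: the turn, a rotation vector about the tool's x, y, z in units of 8 degrees (1.0 is 8 degrees), then the shift along the tool's x, y, z in units of 30 mm (1.0 is 30 mm), then the finger opening in mm, from 0 to 85.4. A call has 1 to 12 rows; each row is the pose to reach, as a shift and turn from the pose commanded when the call began, along the tool's axes at that moment; what a row does not reach only later rows make up. A row lasts 1/10 s, in which the tool goes at most 50 mm and 8.59 degrees, less where a joint would pass 70% of its speed; a pose out of reach is approached as far as the arm can. A call with a gripper value outside its range is refused whole. The fingers move at their own pace and stop on an object; FORCE is the grip in N (left out, the last holds). Time passes only in rows, so rows that repeat a pose let the fingers close. It gives the time, the measured TCP pose, the force, the opening and the grip force at its end, in the units of the state.
- env.observe(): the state, without advancing time (a new reading comes with each control period).
- get_image(name): name is "scene" or "side" or "wrist"; returns a dict with "image" (480x640x3 uint8, blue, green, red), "depth" (480x640 float32, m along the optical axis (not along the pixel's ray), 0 where there is no reading), "intrinsics" (3x3 intrinsics, pixels), "view" (4x4, takes a point from world to camera coordinates). Camera axes: x right, y up, looking along -z (the intrinsics and any distortion apply to the point x, -y, -z); pixel columns grow to the right and rows downward; lengths in m; the calibration is good to about 2 mm. A picture is of the moment at which its call begins.
- job.close_job(): hands the job in; it is judged then, once.
Trained networks look in a picture, given as the dict that the camera call returned (one of the last four; its "shot" number tells which), for a name from the list of things; names that differ only in an ending like _2 or _b are one class to them, and where a whole thing is asked for, a point or a joint stands for the part that bears it (a point fixed in the world has none). Each returns a list of dicts, best first, with "p" (0 to 1); they miss things now and then, are a little off and sometimes report something else, mostly with a low value. They report only what shows in the picture. A call takes as long as a camera call.
- spotter.boxes_of(label, picture): "xy" ([column, row] in pixels, amid what is visible of it).
The state is a dict: "time_s": time; "q": joint angles; "qvel": joint speeds; "joint_efforts": joint torques, N m; "position": TCP position; "tool_rot": TCP orientation; "ft_force": force on the tool from outside, world axes, zero at the start; "wrist_torque": the same for the moment, N m; "grip_width": finger opening in m; "gripper_force": force on a finger pad.
Only numpy, scipy, OpenCV 4.12 (cv2) and the standard library are available. Lean on these libraries where they do the work, as an engineer would, in place of code of your own. Each camera call takes 0.05 s, during which the arm holds its last target. There are 200 camera calls.

### The job

Refit the hinge of the packing machine's guard: first seat the small thick brass collar flat in the round recess on top of the jamb post's knuckle and let go of it, then take the loose steel hinge leaf out of its slotted rack and bring its two knuckles above and below the jamb's knuckle so that all the holes line up on one upright axis. Finish while still holding the leaf there, still, upright and hanging free in the gripper with its gap centred over knuckle and collar so that it touches neither, ready for a workmate to drop the pin through. Leave the other things on the table where they are.

Things in the scene. Friction and masses are not known exactly. Their poses are not given: they have to be found in the camera images.
- collar_mid (a point): brass thrust collar, 28 mm across, 14 mm hole, 12 mm thick, lying flat on the table; the point is its centre, 6 mm above its underside; z is its axis
- jamb_seat (a point): centre of the floor of the recess (31 mm across, 5 mm deep) on top of the fixed jamb's knuckle, on the hinge axis, z up; 91 mm above the table. A seated collar stands 7 mm out of the rim. The knuckle is 38 mm across, underside 66 mm and rim 96 mm above the table, 14 mm hole; a web 20 mm wide joins it to the post on its -x side; +x side is free
- jamb_axis (a point): the point on the jamb's hinge axis midway between the underside of the knuckle and the top of a seated collar, 84.5 mm above the table; leaf_axis has to come here
- leaf_axis (a point): loose hinge leaf, dark steel, about 0.35 kg, 100 mm tall, standing in the rack: the point on its hinge axis midway between its two knuckles (each 30 mm across, 25 mm high, 14 mm hole; gap between them 50 mm, which leaves 6.5 mm above and below knuckle plus collar). z up along the axis; its plate lies towards +x
- leaf_grip (a point): good place to grip the leaf: centre of its plate's thickness, 50 mm along +x from the hinge axis and 20 mm below its top edge (30 mm above leaf_axis); pinch across y (10 mm). Axes as leaf_axis
- leaf: the leaf; origin on its hinge axis at its foot, axes as leaf_axis. Plate 10 mm thick in y, from 30 to 90 mm along +x, full height; 10 mm thick arms at top and foot carry the knuckles, between them it is notched. Its foot starts 15 mm above the table on the rack's floor
- collar: the collar itself; origin under its centre
- jamb: fixed jamb: aluminium post 56 mm square, 120 mm tall, on an 86 mm square foot 10 mm thick, post centre 60 mm from the hinge axis along -x, with a thin plate and screw heads that reach to 25 mm from the axis. Origin on the hinge axis at table height, axes as jamb_seat
- rack: fixed grey plastic rack, base 150 x 80 x 15 mm, with two cheeks 12 mm thick and 40 mm high (top 55 mm above the table) on both sides of the leaf's plate, from 37 to 87 mm along +x, slot 15 mm wide; origin on the table below the leaf's hinge axis, slot along x; lift the leaf straight up more than 45 mm to clear it
- washer: bystander, do not disturb: flat wide brass washer, 46 mm across, 24 mm hole, 4 mm thick, lying flat; NOT the collar; origin under its centre
- pin: bystander, do not disturb: steel hinge pin 9 mm thick, about 112 mm long with a small cross-bar head, lying on the table; a workmate will use it later; origin under its middle, lies along its x
- driver: bystander, do not disturb: screwdriver lying on the table at the far left
- spanner: bystander, do not disturb: spanner lying on the table at the far right
- carton: bystander, do not disturb: printed tea carton 125 x 75 x 60 mm on the left; origin under its centre
- grease: bystander, do not disturb: grey jar 60 mm across, 75 mm tall, on the right; origin under its centre
- tray: bystander, do not disturb: steel tray 90 x 130 x 30 mm of loose screws at the far middle; origin under its centre

How it is judged:
By the outcome, as a careful person would: the job done as asked, in the order asked, and still so for the second after the job is handed in, while the arm keeps its last pose, push and grip.
It also fails if it takes over 61 s, if anything falls off the work surface, if the arm or the gripper's body presses on something with over 40 N, if the wrist force passes 120 N, or if a joint passes its speed limit or range.

## Working session

There is one attempt and no reset: what is moved stays moved. The work goes in short steps, Python scripts to look and compute and a shell command to move; the robot and the scene stay as the last step left them, time stands still between calls to the robot, and variables do not carry over. Pictures are saved under pics/ and viewed, at most 14 in all, crops included, and the job is handed in when it is done.

```bash
mkdir -p pics
cat > h.py <<'E'
import numpy as np, cv2
from rig import env,get_image,job,spotter
def px2w(p,u,v,d=None,z=None):
    K=p["intrinsics"];V=np.linalg.inv(p["view"])
    r=np.array([(u-K[0,2])/K[0,0],-(v-K[1,2])/K[1,1],-1.])
    o=V[:3,3];R=V[:3,:3]@r
    if z is not None: return o+R*(z-o[2])/R[2]
    return o+R*d
def w2px(p,w):
    c=p["view"]@np.append(w,1);K=p["intrinsics"]
    return np.array([K[0,0]*c[0]/-c[2]+K[0,2],-K[1,1]*c[1]/-c[2]+K[1,2]])
def cloud(p):
    K=p["intrinsics"];V=np.linalg.inv(p["view"]);d=p["depth"]
    v,u=np.mgrid[:480,:640]
    c=np.stack([(u-K[0,2])/K[0,0]*d,-(v-K[1,2])/K[1,1]*d,-d],-1)
    w=c@V[:3,:3].T+V[:3,3]; w[d==0]=np.nan
    return w
E
python3 - <<'E'
from h import *
s=env.observe();print(s["time_s"],env.pinch_z,s["position"],s["tool_rot"],s["grip_width"])
for n in("scene","side","wrist"):
    p=get_image(n);cv2.imwrite(f"pics/{n}0.png",p["image"])
    print(n,[k for k in p if k not in("image","depth","view")],np.linalg.inv(p["view"])[:3,3])
    w=cloud(p)
    for l in("collar_mid","jamb_seat","leaf_axis","leaf_grip","rack","jamb","washer"):
        for b in spotter.boxes_of(l,p)[:2]:
            u,v=b["xy"];print(l,round(b["p"],2),np.round(b["xy"]),np.round(w[int(v),int(u)],3))
E
```

```text
0.0 0.1547 [5.49955853e-01 1.05671143e-05 4.04082852e-01] [[ 1.19145581e-05  9.99998895e-01 -1.48642537e-03]
 [ 9.99999948e-01 -1.14343329e-05  3.23081923e-04]
 [ 3.23064570e-04 -1.48642914e-03 -9.99998843e-01]] 0.08539614879214193
scene ['intrinsics', 'shot'] [1.42523604 0.03370538 0.73875999]
collar_mid 0.56 [350. 281.] [0.63  0.068 0.012]
jamb_seat 0.7 [223. 225.] [ 0.514 -0.215  0.074]
jamb_seat 0.25 [205. 311.] [ 0.716 -0.223  0.007]
leaf_axis 0.88 [429. 228.] [0.536 0.235 0.081]
leaf_grip 0.71 [430. 226.] [0.542 0.237 0.093]
rack 0.56 [420. 256.] [0.548 0.224 0.013]
rack 0.55 [352. 283.] [0.635 0.07  0.013]
washer 0.77 [290. 281.] [ 0.623 -0.059  0.004]
side ['intrinsics', 'shot'] [0.45199663 0.6835333  0.90990695]
collar_mid 0.54 [311. 273.] [0.627 0.067 0.   ]
jamb_seat 0.91 [404. 185.] [ 0.468 -0.189  0.067]
leaf_axis 0.95 [342. 335.] [0.521 0.243 0.089]
rack 0.74 [315. 273.] [0.616 0.064 0.005]
rack 0.65 [337. 357.] [0.523 0.257 0.025]
jamb 0.58 [405. 185.] [ 0.466 -0.189  0.068]
washer 0.67 [318. 227.] [ 0.645 -0.064  0.005]
wrist ['intrinsics', 'shot'] [0.55069648 0.07622019 0.37337607]
collar_mid 0.74 [404. 126.] [0.63  0.07  0.004]
jamb_seat 0.94 [254. 386.] [ 0.481 -0.192  0.049]
jamb 0.92 [252. 388.] [ 0.48  -0.192  0.052]
washer 0.61 [401. 260.] [ 0.636 -0.069  0.   ]
```

```bash
python3 -c "
import cv2,numpy as np
a=[cv2.imread(f'pics/{n}0.png') for n in('scene','side','wrist')]
cv2.imwrite('pics/a.png',cv2.resize(np.vstack([np.hstack(a[:2]),np.hstack([a[2],a[2]*0])]),(800,600)))"
```

```text
(no output)
```

View pics/scene0.png

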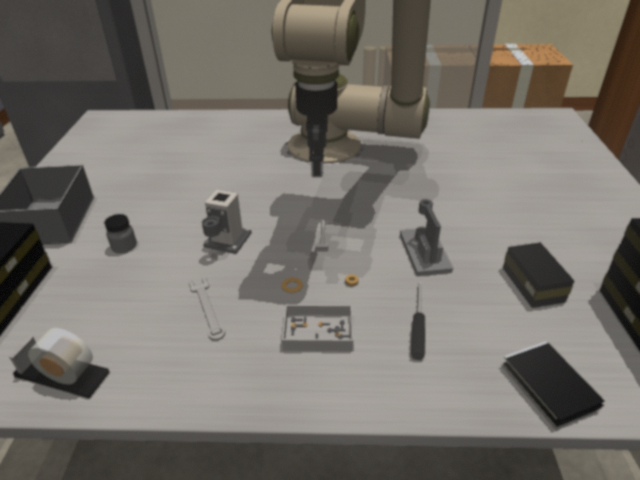

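View pics/wrist0.png

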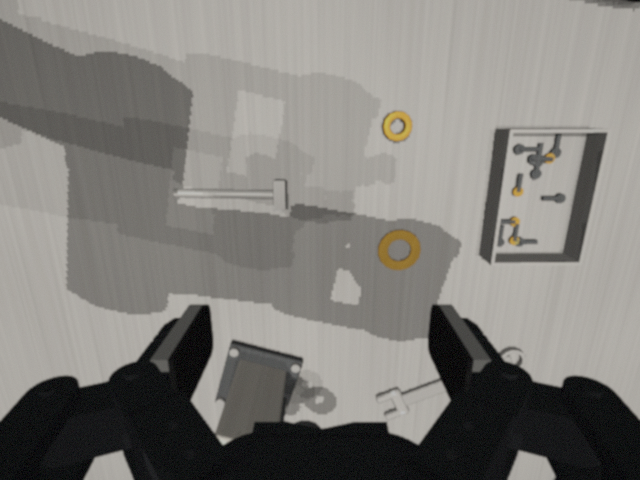

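The scene view shows the jamb at about (223,220), the rack and leaf at (428,235), the collar at (351,281) and the washer at (291,284). The wrist view shows the collar at (397,126), the washer at (399,250), the pin at (235,194), and the jamb at the bottom, (260,390), with its knuckle to the right. Next I refine the collar position by colour and check the yaws.

Run:
```python
from h import *
p=get_image("wrist");im=p["image"];hsv=cv2.cvtColor(im,cv2.COLOR_BGR2HSV)
m=((hsv[...,1]>120)&(hsv[...,2]>80)).astype(np.uint8)
n,l,st,c=cv2.connectedComponentsWithStats(m)
for i in range(1,n):
    if st[i,4]>150:
        x,y,w,h=st[i,:4];print(st[i],px2w(p,x+w/2-.5,y+h/2-.5,z=.01).round(4))
V=np.linalg.inv(p["view"]);print("wristcam axes in tool",(np.array(env.observe()["tool_rot"]).T@V[:3,:3]).round(3))
s=get_image("side");w=cloud(s)
cv2.imwrite("pics/side1.png",cv2.resize(s["image"][130:410,270:470],None,fx=2.1,fy=2.1,interpolation=cv2.INTER_CUBIC))
for n in("scene","side"):
    w=cloud(get_image(n))
    for nm,(x,y),lo,hi in(("post",(.43,-.2),.112,.13),("leaf",(.54,.24),.107,.125),("cheek",(.54,.24),.048,.06),("knuckle",(.5,-.2),.09,.1)):
        k=(abs(w[...,0]-x)<.12)&(abs(w[...,1]-y)<.08)&(w[...,2]>lo)&(w[...,2]<hi)
        q=w[k][:,:2]
        if len(q)>5: print(n,nm,len(q),cv2.minAreaRect(q.astype(np.float32)),np.median(w[k][:,2]))
```

```text
[383 112  28  29 472] [0.6219 0.0688 0.01  ]
[378 230  42  40 867] [ 0.6316 -0.0537  0.01  ]
wristcam axes in tool [[ 0.001  0.953  0.303]
 [ 1.    -0.001  0.   ]
 [ 0.001  0.303 -0.953]]
scene post 435 ((0.4794991612434387, -0.21705394983291626), (0.05738768354058266, 0.0571122020483017), 72.66206359863281) 0.12037357857113284
scene leaf 257 ((0.5267050266265869, 0.2349967062473297), (0.1082543283700943, 0.027727611362934113), 2.855923891067505) 0.11461462271226552
scene cheek 215 ((0.5500180721282959, 0.24259105324745178), (0.061787474900484085, 0.03966998681426048), 8.375274658203125) 0.054710513963286744
scene knuckle 277 ((0.5016941428184509, -0.2219776064157486), (0.0512629859149456, 0.11073589324951172), 63.931827545166016) 0.0941135018275453
side post 292 ((0.4740541875362396, -0.2172422558069229), (0.06043335050344467, 0.05462992936372757), 72.81971740722656) 0.12003955384206888
side leaf 498 ((0.5214479565620422, 0.24219822883605957), (0.10332345217466354, 0.030937938019633293), 15.925305366516113) 0.11484334466667662
side cheek 287 ((0.54351806640625, 0.2527998089790344), (0.05804573744535446, 0.01770426519215107), 8.45406723022461) 0.054750031441152314
side knuckle 83 ((0.462564617395401, -0.20082277059555054), (0.06946675479412079, 0.03650953620672226), 28.905025482177734) 0.09493604044194015
```

View pics/side1.png

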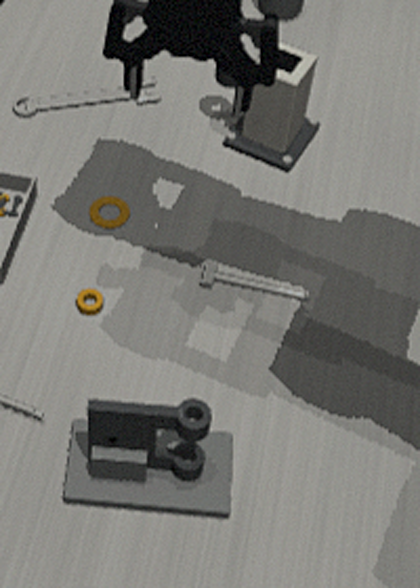

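The side view crop confirms that the leaf's plate points to +x, with its knuckles on the right. From the depth data, jamb yaw is about -17°, rack yaw about +8°, and the collar is near (0.622, 0.069). I'll go over the collar with the tool turned to the jamb's yaw.

```bash
python3 -m creep '0 0 -2 0.6 0.6 1 60;0 0 -4 1.2 1.2 2 60;0 0 -6 1.8 1.8 3 60;0 0 -8 2.3 2.4 4 60;0 0 -9.1 2.3 2.4 4.6 50;0 0 -9.1 2.3 2.4 4.6 50;0 0 -9.1 2.3 2.4 4.6 50;0 0 -9.1 2.3 2.4 4.6 50;0 0 -9.1 2.3 2.4 4.6 50;0 0 -9.1 2.3 2.4 4.6 50;0 0 -9.1 2.3 2.4 4.6 50' 30
cat >> h.py <<'E'
def tool_delta(t,pos):  # world target of TCP -> units in tool axes
    return (np.array(t["tool_rot"]).T@(np.array(pos)-t["position"]))/.03
def blobs(p,z,mn=300):
    hsv=cv2.cvtColor(p["image"],cv2.COLOR_BGR2HSV)
    m=((hsv[...,1]>120)&(hsv[...,2]>70)).astype(np.uint8)
    n,l,st,c=cv2.connectedComponentsWithStats(m)
    return [(st[i].tolist(),px2w(p,st[i,0]+st[i,2]/2-.5,st[i,1]+st[i,3]/2-.5,z=z).round(4)) for i in range(1,n) if st[i,4]>mn]
E
python3 - <<'E'
from h import *
p=get_image("wrist");s=env.observe();cv2.imwrite("pics/w2.png",p["image"])
for b in blobs(p,.009): print(b)
print([ (b["p"],b["xy"]) for b in spotter.boxes_of("collar_mid",p)])
R=np.array(s["tool_rot"]);print(s["position"],R.round(3).tolist(),s["ft_force"])
E
```

```text
time_s: 2.5
position: [0.622, 0.069, 0.2667]
tool_rot: [[-0.955, 0.298, -0.0], [0.298, 0.955, -0.0], [0.0, -0.0, -1.0]]
ft_force: [0.9, 0.5, -0.6]
grip_width: 0.0498
gripper_force: 0.0
([302, 222, 41, 42, 1064], array([0.6217, 0.0693, 0.009 ]))
([122, 277, 65, 58, 2047], array([ 0.6309, -0.0525,  0.009 ]))
[(0.78, [319.7, 249.9])]
[0.6219998  0.06899427 0.26670868] [[-0.955, 0.298, -0.0], [0.298, 0.955, -0.0], [0.0, -0.0, -1.0]] [ 0.89992012  0.29108213 -0.10386316]
```

View pics/w2.png

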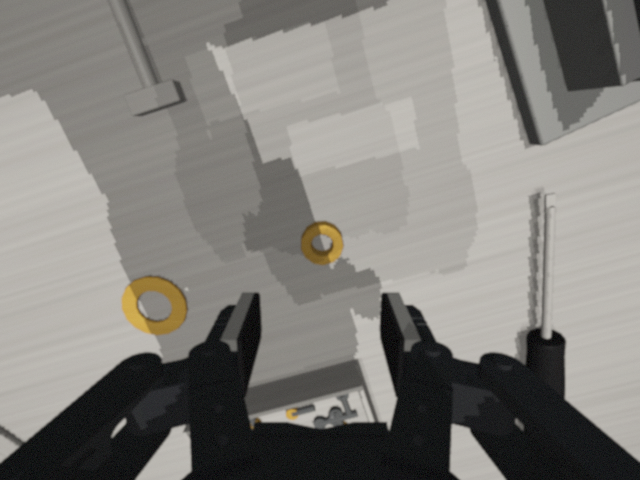

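The collar sits at (322,243), between the fingers, and the washer is well clear at (155,305). I'll descend and grip the upper half.

```bash
python3 -m creep '0 0 0 0 0.05 1 46;0 0 0 0 0.05 2 46;0 0 0 0 0.05 2.7 46;0 0 0 0 0.05 3.05 46;0 0 0 0 0.05 3.05 46;0 0 0 0 0.05 3.05 26;0 0 0 0 0.05 3.05 20;0 0 0 0 0.05 3.05 20;0 0 0 0 0.05 3.05 20;0 0 0 0 0.05 3.05 20' 40
python3 -m creep '0 0 0 0 0 -1 20;0 0 0 0 0 -2.5 20;0 0 0 0 0 -4 20;0 0 0 0 0 -4 20'
python3 - <<'E'
from h import *
p=get_image("wrist");s=env.observe();cv2.imwrite("pics/w3.png",p["image"])
print(blobs(p,s["position"][2]-.165))
R=np.array(s["tool_rot"])
# fingertip/collar as a depth patch
w=cloud(p);print(s["position"],s["grip_width"])
for (st,c) in blobs(p,.1)[:1]:
    x,y,ww,h,_=st;q=w[y:y+h,x:x+ww].reshape(-1,3);print(np.nanpercentile(q[:,2],[5,25,50,75,95]).round(4))
E
```

```text
time_s: 3.6
position: [0.6227, 0.0705, 0.1766]
tool_rot: [[-0.955, 0.296, 0.003], [0.296, 0.955, -0.0], [-0.003, 0.001, -1.0]]
ft_force: [-1.2, 0.4, 6.7]
grip_width: 0.0253
gripper_force: 39.6
time_s: 4.0
position: [0.623, 0.0705, 0.3021]
tool_rot: [[-0.955, 0.296, 0.012], [0.296, 0.955, -0.001], [-0.012, 0.003, -1.0]]
ft_force: [0.4, -0.0, -0.9]
grip_width: 0.0255
gripper_force: 39.5
[([141, 253, 57, 52, 1608], array([0.5922, 0.0162, 0.1336])), ([288, 277, 65, 68, 2998], array([0.6238, 0.0695, 0.1336]))]
[0.62250372 0.0704755  0.29856696] 0.02550344753035207
[-0.0014 -0.0005  0.0025  0.0034  0.0041]
```

View pics/w3.png

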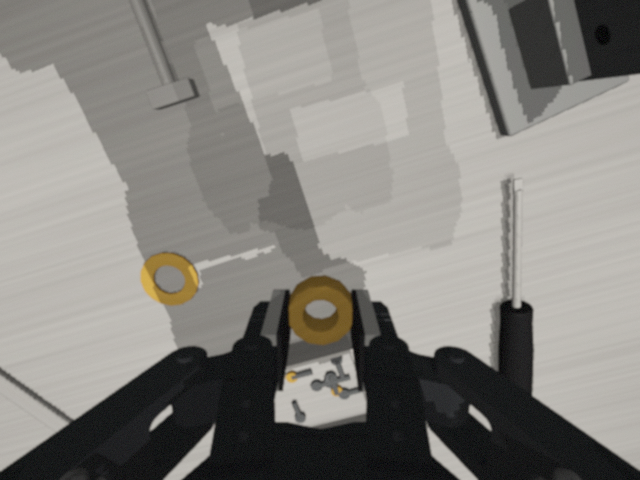

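The collar is held between the pads at (321,311), with the washer and pin undisturbed. I'll check where it sits in the gripper using depth.

Run:
```python
from h import *
p=get_image("wrist");s=env.observe()
R=np.array(s["tool_rot"]);t=np.array(s["position"]);print(t,R[:,2],p["intrinsics"][0])
for d in(.155,.165,.175): print(d,w2px(p,t+R@[0,0,d]),w2px(p,t+R@[-.011,0.0127,d]),w2px(p,t+R@[.011,0.0127,d]))
w=(cloud(p)-t)@R   # tool frame
for st,_ in blobs(p,.1):
    x,y,ww,h,_=st
    hsv=cv2.cvtColor(p["image"],cv2.COLOR_BGR2HSV)[y:y+h,x:x+ww];m=(hsv[...,1]>120)&(hsv[...,2]>70)
    q=w[y:y+h,x:x+ww][m];print(st,np.nanpercentile(q,[2,10,25,50,75,90,98],axis=0).T.round(4))
for c in(280,368): print(c,[w[r,c].round(3).tolist() for r in(295,305,320,340)])
```

```text
[0.62218945 0.07046353 0.29612497] [ 1.95031453e-03 -1.69754794e-04 -9.99998084e-01] [373.03771499   0.         320.14170451]
0.155 [322.36103253 324.39725243] [354.63264067 348.99400228] [356.33784835 298.57049902]
0.165 [322.17155738 311.37368096] [352.47890165 334.75478056] [353.97777844 286.90091611]
0.175 [322.00432566 299.87901189] [350.5727928  322.15274003] [351.90062271 276.63022839]
[140, 257, 58, 53, 1637] [[-0.0676 -0.0638 -0.0589 -0.0464 -0.0352 -0.0305 -0.0271]
 [-0.1384 -0.1346 -0.1298 -0.1179 -0.1061 -0.1012 -0.0978]
 [ 0.2916  0.2921  0.2925  0.2929  0.2934  0.2939  0.2946]]
[288, 277, 65, 68, 2995] [[-0.0125 -0.0095 -0.0073  0.0009  0.0084  0.0111  0.0122]
 [-0.0128 -0.0103 -0.007  -0.0009  0.0055  0.0087  0.0112]
 [ 0.1619  0.1624  0.1628  0.1634  0.1651  0.1692  0.1719]]
280 [[0.008, -0.017, 0.163], [0.009, -0.016, 0.154], [0.009, -0.015, 0.143], [0.007, -0.014, 0.134]]
368 [[0.009, 0.018, 0.162], [0.009, 0.017, 0.154], [0.008, 0.016, 0.144], [0.007, 0.015, 0.134]]
```

```bash
python3 -m creep '0 0 0 -0.2 -1.5 -0.3 20;0 0 0 -0.4 -3 -0.7 20;0 0 0 -0.6 -4.5 -0.7 20;0 0 0 -0.8 -6 -0.7 20;0 0 0 -1 -7.5 -0.7 20;0 0 0 -1.3 -9 -0.7 20;0 0 0 -1.5 -10 -0.7 20;0 0 0 -1.5 -10.6 -0.7 20;0 0 0 -1.5 -10.6 -0.7 20;0 0 0 -1.5 -10.6 -0.7 20;0 0 0 -1.5 -10.6 -0.7 20'
python3 - <<'E'
from h import *
p=get_image("wrist");s=env.observe();cv2.imwrite("pics/w4.png",p["image"])
R=np.array(s["tool_rot"]);t=np.array(s["position"]);print(t,R.round(3).tolist(),s["grip_width"])
w=cloud(p)
b=spotter.boxes_of("jamb_seat",p);print(b)
for o in b[:2]: print(px2w(p,*o["xy"],z=.091))
k=(w[...,2]>.112)&(w[...,2]<.128)&(abs(w[...,0]-.477)<.06)&(abs(w[...,1]+.217)<.06)
print("post",k.sum(),cv2.minAreaRect(w[k][:,:2].astype(np.float32)))
m=((abs(w[...,2]-.096)<.005)).astype(np.uint8);print("rim px",m.sum(),np.argwhere(m)[:, ::-1].min(0) if m.sum() else 0,np.argwhere(m)[:, ::-1].max(0) if m.sum() else 0)
E
```

```text
time_s: 5.2
position: [0.5717, -0.2451, 0.316]
tool_rot: [[-0.956, 0.294, -0.001], [0.294, 0.956, 0.001], [0.001, 0.001, -1.0]]
ft_force: [-0.6, -1.2, -1.1]
grip_width: 0.0253
gripper_force: 39.6
[ 0.57169754 -0.24514975  0.31612135] [[-0.956, 0.294, -0.0], [0.294, 0.956, 0.0], [0.0, 0.0, -1.0]] 0.02566796282622761
[{'xy': [313.2, 86.3], 'p': 0.67}]
[ 0.48324703 -0.22248946  0.091     ]
post 18266 ((0.47966521978378296, -0.22070321440696716), (0.056302640587091446, 0.051286276429891586), 72.87174224853516)
rim px 2001 [279 144] [351 232]
```

View pics/w4.png

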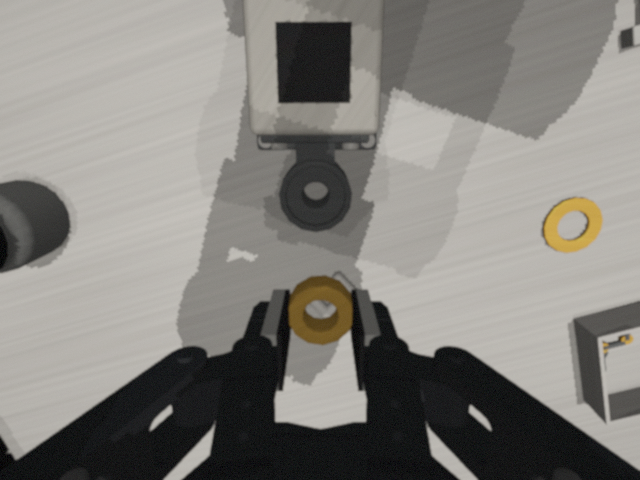

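The knuckle rim is an upright ring centred near (316,192), with the web above it running to the post. The held collar is at (321,311). I'll fit circles to both.

Run:
```python
from h import *
p=get_image("wrist");s=env.observe()
R=np.array(s["tool_rot"]);t=np.array(s["position"])
tw=(cloud(p)-t)@R
d=t[2]-.096
g=cv2.medianBlur(p["image"],3)
w=cloud(p)
m=((w[...,2]>.085)&(w[...,2]<.105)).astype(np.uint8);m[:165]=0;m[260:]=0;m[:,:270]=0;m[:,360:]=0
c=max(cv2.findContours(m,0,1)[0],key=cv2.contourArea).reshape(-1,2);c=c[c[:,1]>170]
P=np.array([(px2w(p,u,v,z=.096)-t)@R for u,v in c])
from scipy.optimize import least_squares
for name,Q,r0 in(("rim",P,.019),):
    f=least_squares(lambda a:np.hypot(Q[:,0]-a[0],Q[:,1]-a[1])-a[2],[*Q[:,:2].mean(0),r0],loss="soft_l1",f_scale=.0005);print(name,f.x.round(4),np.abs(f.fun).mean())
# hole in knuckle via dark/bright: recess floor depth edge
hsv=cv2.cvtColor(p["image"],cv2.COLOR_BGR2HSV)
mm=((hsv[...,1]>120)&(hsv[...,2]>70)).astype(np.uint8);mm[:,:280]=0;mm[:,362:]=0;mm[:265]=0;mm[350:]=0
# collar top face only: depth within 3 mm of top
top=(mm>0)&(abs(tw[...,2]-.163)<.003)
c=max(cv2.findContours(top.astype(np.uint8),0,1)[0],key=cv2.contourArea).reshape(-1,2)
Q=np.array([(px2w(p,u,v,z=t[2]-.163)-t)@R for u,v in c])
f=least_squares(lambda a:np.hypot(Q[:,0]-a[0],Q[:,1]-a[1])-a[2],[0,0,.014],loss="soft_l1",f_scale=.0005);print("collar",f.x.round(4),np.abs(f.fun).mean())
cs=cv2.HoughCircles(cv2.cvtColor(p["image"],6)[150:250,260:370],cv2.HOUGH_GRADIENT,1,5,param1=60,param2=12,minRadius=25,maxRadius=40)
if cs is not None:
  for a in cs[0][:3]: print("hough",a+[260,150,0],((px2w(p,a[0]+260,a[1]+150,z=.096)-t)@R).round(4))
```

```text
rim [ 0.0381 -0.0031  0.0184] 0.00016027147033852312
collar [ 0.0018 -0.001   0.0124] 0.00036619389033145766
hough [314.5 195.5  35. ] [ 0.0385 -0.0038  0.2203]
hough [314.5        190.5         39.40000153] [ 0.0411 -0.0038  0.2203]
hough [319.5        189.5         37.20000076] [ 0.0416 -0.0012  0.2203]
```

```bash
cat > fit.py <<'E'
from h import *
from scipy.optimize import least_squares
def edge_fit(p,t,R,guess,d,r,angs,win=.003,pol=None):
    """radial max-gradient edge of a circle at tool depth d, fixed radius, angles in tool xy"""
    g=cv2.GaussianBlur(cv2.cvtColor(p["image"],cv2.COLOR_BGR2GRAY if pol is None else cv2.COLOR_BGR2HSV),(3,3),0).astype(float)
    if g.ndim==3: g=g[...,1]
    c=np.array(guess,float)
    for _ in range(4):
        Q=[]
        for a in np.radians(angs):
            rr=np.arange(r-win,r+win,.0002);u=np.array([w2px(p,t+R@[c[0]+x*np.cos(a),c[1]+x*np.sin(a),d]) for x in rr]).astype(np.float32)
            v=cv2.remap(g.astype(np.float32),u[:,0],u[:,1],1).ravel();e=np.abs(np.gradient(cv2.blur(v.reshape(1,-1),(5,1)).ravel()))
            i=e.argmax();Q.append([c[0]+rr[i]*np.cos(a),c[1]+rr[i]*np.sin(a)])
        Q=np.array(Q);f=least_squares(lambda k:np.hypot(Q[:,0]-k[0],Q[:,1]-k[1])-r,c,loss="soft_l1",f_scale=.0004);c=f.x
    return c.round(4),np.abs(f.fun).mean().round(5)
E
python3 - <<'E'
from fit import *
p=get_image("wrist");s=env.observe();R=np.array(s["tool_rot"]);t=np.array(s["position"])
for dd in(.1625,.164):
    print("collar outer far",edge_fit(p,t,R,(.0005,-.0006),dd,.014,list(range(150,211,6)),pol=1),"hole top",edge_fit(p,t,R,(.0005,-.0006),dd,.007,range(-60,61,10),pol=1),edge_fit(p,t,R,(.0005,-.0006),dd,.007,range(0,360,15),pol=1))
d=t[2]-.096
print("rim far half",edge_fit(p,t,R,(.0381,-.0031),d,.019,range(100,261,8)))
print("recess",edge_fit(p,t,R,(.0381,-.0031),d,.0155,range(0,360,12),win=.002))
E
```

```text
collar outer far (array([ 0.0032, -0.0009]), np.float64(8e-05)) hole top (array([ 0.0021, -0.001 ]), np.float64(0.00013)) (array([ 0.0024, -0.0011]), np.float64(0.00121))
collar outer far (array([ 0.0022, -0.0009]), np.float64(0.0001)) hole top (array([ 0.0013, -0.001 ]), np.float64(0.00012)) (array([ 0.0016, -0.0011]), np.float64(0.00115))
rim far half (array([ 0.0389, -0.0031]), np.float64(0.0002))
recess (array([ 0.0397, -0.001 ]), np.float64(0.00087))
```

```bash
python3 -m creep '0 0 0 0.6 -0.07 0 20;0 0 0 1.22 -0.07 0.4 20;0 0 0 1.22 -0.07 0.9 20;0 0 0 1.22 -0.07 1.25 20;0 0 0 1.22 -0.07 1.25 20;0 0 0 1.22 -0.07 1.25 20;0 0 0 1.22 -0.07 1.25 20'
python3 - <<'E'
from fit import *
p=get_image("wrist");s=env.observe();R=np.array(s["tool_rot"]);t=np.array(s["position"]);print(t,R.round(4).tolist())
for dd in(.1625,):
    print("collar outer far",edge_fit(p,t,R,(.002,-.001),dd,.014,list(range(150,211,6)),pol=1),"hole top",edge_fit(p,t,R,(.002,-.001),dd,.007,range(-60,61,10),pol=1))
d=t[2]-.096
for a in(range(-60,61,8),list(range(30,80,6))+list(range(-78,-30,6))):print("rim near",edge_fit(p,t,R,(.002,-.001),d,.019,a))
print("recess near",edge_fit(p,t,R,(.002,-.001),d,.0155,range(-50,51,8),win=.0015))
cv2.imwrite("pics/w5.png",cv2.resize(p["image"][180:380,220:420],(600,600),interpolation=2))
E
```

```text
time_s: 6.1
position: [0.5361, -0.2379, 0.2793]
tool_rot: [[-0.955, 0.296, 0.001], [0.296, 0.955, -0.001], [-0.001, -0.0, -1.0]]
ft_force: [-0.4, -0.3, 0.1]
grip_width: 0.0256
gripper_force: 39.6
[ 0.53606747 -0.23786498  0.27928093] [[-0.9553, 0.2955, 0.0009], [0.2955, 0.9553, -0.0006], [-0.0011, -0.0003, -1.0]]
collar outer far (array([ 0.003 , -0.0009]), np.float64(0.0001)) hole top (array([ 0.0014, -0.0012]), np.float64(8e-05))
rim near (array([ 0.0018, -0.0001]), np.float64(0.00059))
rim near (array([ 0.003 , -0.0002]), np.float64(0.00092))
recess near (array([ 0.0041, -0.0027]), np.float64(0.00031))
```

View pics/w5.png

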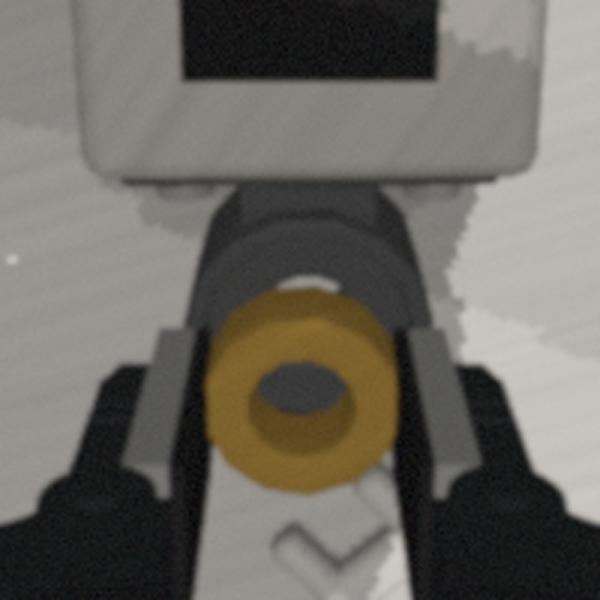

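The collar hangs just above the knuckle; the recess arc and hole show behind it at crop (310,285). The knuckle axis lies about 1 mm right (+y) of the collar, so I correct that and then lower slowly.

```bash
python3 -m creep '0 0 0 0.01 0.04 0 20;0 0 0 0.01 0.04 0 20;0 0 0 0.01 0.04 0.1 20;0 0 0 0.01 0.04 0.2 20;0 0 0 0.01 0.04 0.25 20;0 0 0 0.01 0.04 0.3 20;0 0 0 0.01 0.04 0.3 20'
python3 -m creep '0 0 0 0 0 0.04 20;0 0 0 0 0 0.08 20;0 0 0 0 0 0.08 20;0 0 0 0 0 0.08 20'
```

```text
time_s: 6.85
position: [0.5359, -0.2366, 0.2696]
tool_rot: [[-0.955, 0.296, -0.0], [0.296, 0.955, 0.0], [0.0, 0.0, -1.0]]
ft_force: [0.5, -0.7, -0.1]
grip_width: 0.0256
gripper_force: 39.6
time_s: 7.25
position: [0.5357, -0.2365, 0.2693]
tool_rot: [[-0.955, 0.296, 0.001], [0.296, 0.955, -0.001], [-0.002, -0.001, -1.0]]
ft_force: [-6.4, 3.4, 14.6]
grip_width: 0.0256
gripper_force: 48.0
```

Contact came at a TCP height of 0.2693, which puts the collar's underside about 3 mm inside the recess and the fingertips on the rim. I ease up a little, release, then back off and look.

```bash
python3 -m creep '0 0 0 0 0 -0.05 20;0 0 0 0 0 -0.05 20;0 0 0 0 0 -0.05 30;0 0 0 0 0 -0.05 36;0 0 0 0 0 -0.05 36;0 0 0 0 0 -0.05 36' 25
python3 -m creep '0 0 0 0 0 -0.7 40;0 0 0 0 0 -2 40;0 0 0 -1.3 0 -2 40;0 0 0 -1.3 0 -2 40;0 0 0 -1.3 0 -2 40;0 0 0 -1.3 0 -2 40'
python3 - <<'E'
from fit import *
p=get_image("wrist");s=env.observe();R=np.array(s["tool_rot"]);t=np.array(s["position"]);print(t,R.round(4).tolist())
cv2.imwrite("pics/w6.png",cv2.resize(p["image"][100:300,220:420],(600,600),interpolation=2))
w=cloud(p)
hsv=cv2.cvtColor(p["image"],cv2.COLOR_BGR2HSV);m=(hsv[...,1]>120)&(hsv[...,2]>60);m[:,:250]=0;m[:,390:]=0
q=w[m];print(m.sum(),np.nanpercentile(q,[5,25,50,75,95],axis=0).T.round(4))
E
```

```text
time_s: 7.85
position: [0.5359, -0.2366, 0.2685]
tool_rot: [[-0.955, 0.296, -0.0], [0.296, 0.955, 0.0], [0.0, 0.0, -1.0]]
ft_force: [-0.7, -0.2, 0.4]
grip_width: 0.0359
gripper_force: 0.0
time_s: 8.45
position: [0.5727, -0.2479, 0.3282]
tool_rot: [[-0.955, 0.296, -0.001], [0.296, 0.955, 0.001], [0.002, 0.0, -1.0]]
ft_force: [-0.1, -0.1, 0.6]
grip_width: 0.0402
gripper_force: 0.0
[ 0.57266539 -0.24796502  0.32835905] [[-0.9553, 0.2958, -0.0012], [0.2958, 0.9553, 0.0008], [0.0014, 0.0004, -1.0]]
1685 [[ 0.5234  0.5279  0.5353  0.5422  0.5465]
 [-0.2489 -0.2442 -0.2374 -0.2306 -0.2261]
 [ 0.0953  0.1015  0.1022  0.1027  0.1033]]
```

View pics/w6.png

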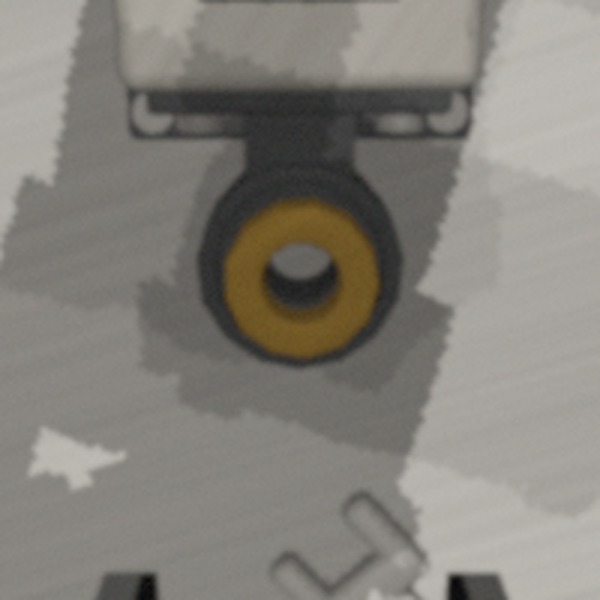

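The collar lies flat in the recess, concentric with the knuckle at crop (302,275), with its top at about 0.1025 m where 0.103 is expected. I record the axis from here and then go to the leaf.

```bash
python3 - <<'E'
from fit import *
p=get_image("wrist");s=env.observe();R=np.array(s["tool_rot"]);t=np.array(s["position"])
a=edge_fit(p,t,R,(.037,-.001),t[2]-.103,.014,range(0,360,12),pol=1);b=edge_fit(p,t,R,(.037,-.001),t[2]-.096,.019,range(90,271,8))
print(a,b)
for c,z in((a[0],.103),(b[0],.096)): print((t+R@[c[0],c[1],t[2]-z]).round(4))
E
python3 -m creep '0 0 0 0.6 1.5 0 50;0 0 0 1.2 3 0 60;0 0 0 1.8 4.5 0 60;0 0 -0.5 2.4 6 0 60;0 0 -1 3 7.5 0 60;0 0 -1.5 3.6 9 0 60;0 0 -2 4.2 10.5 0 50;0 0 -2.5 4.8 12 0 50;0 0 -3 5.4 13.5 0 50;0 0 -3.2 5.8 14.7 0 50;0 0 -3.2 6 15.2 0 50;0 0 -3.2 6 15.2 0 50'
python3 -m creep '0 0 0 0 0 0 50;0 0 0 0 0 0 50;0 0 0 0 0 0 50'
python3 - <<'E'
from fit import *
p=get_image("wrist");s=env.observe();cv2.imwrite("pics/w7.png",p["image"]);R=np.array(s["tool_rot"]);t=np.array(s["position"]);print(t,R.round(4).tolist())
w=cloud(p);m=(abs(w[...,2]-.115)<.006)&(w[...,1]>.17)
c=max(cv2.findContours(m.astype(np.uint8),0,1)[0],key=cv2.contourArea);print(cv2.contourArea(c),cv2.boundingRect(c))
q=w[m];tw=(q-t)@R;h=np.histogram(tw[:,0],20);print(np.nanmin(tw,0).round(4),np.nanmax(tw,0).round(4))
pl=tw[(tw[:,0]<.01)&(abs(tw[:,1])<.03)];f=np.polyfit(pl[:,0],pl[:,1],1);print("plate line in tool: slope deg",np.degrees(np.arctan(f[0])),"y at 0",f[1])
print([(o["p"],o["xy"]) for o in spotter.boxes_of("leaf_axis",p)])
E
```

```text
(array([ 0.039 , -0.0011]), np.float64(0.00017)) (array([ 0.0403, -0.0014]), np.float64(0.00021))
[ 0.5349 -0.2374  0.103 ]
[ 0.5335 -0.2373  0.096 ]
time_s: 9.75
position: [0.5354, 0.2421, 0.3287]
tool_rot: [[-0.989, -0.148, -0.0], [-0.148, 0.989, -0.0], [0.0, -0.0, -1.0]]
ft_force: [1.1, -0.3, -0.6]
grip_width: 0.0502
gripper_force: 0.0
time_s: 10.05
position: [0.5363, 0.2394, 0.3289]
tool_rot: [[-0.99, -0.144, -0.0], [-0.144, 0.99, -0.0], [0.0, -0.0, -1.0]]
ft_force: [0.1, -0.5, -0.1]
grip_width: 0.0498
gripper_force: 0.0
[0.5363007  0.23958072 0.32889703] [[-0.9895, -0.1443, 0.0], [-0.1443, 0.9895, -0.0001], [-0.0, -0.0001, -1.0]]
5008.0 (292, 147, 59, 191)
[-0.0411 -0.0156  0.212 ] [0.0636 0.0133 0.2198]
plate line in tool: slope deg -0.40876993105815707 y at 0 -0.000996440040686338
[(0.78, [320.3, 197.8])]
```

View pics/w7.png

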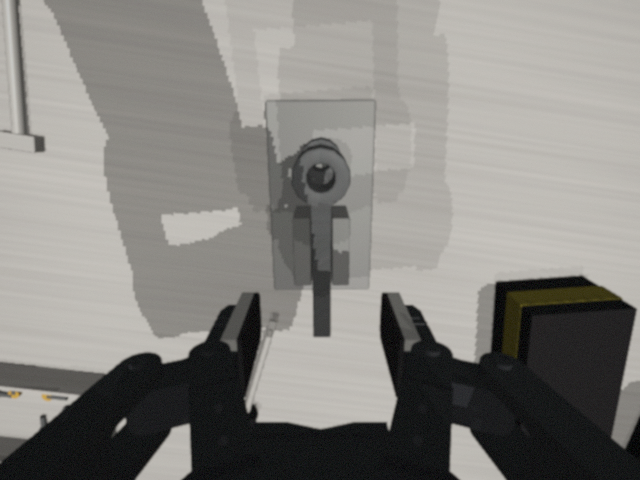

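The leaf's top knuckle shows at (320,173), with its plate running straight down the picture to (321,335), centred between the fingers. Yaw is aligned to within 0.5°. Descend, grip and lift.

```bash
python3 -m creep '0 0 0 -0.03 0 1 40;0 0 0 -0.03 0 2 40;0 0 0 -0.03 0 2.5 40;0 0 0 -0.03 0 2.63 40;0 0 0 -0.03 0 2.63 40;0 0 0 -0.03 0 2.63 15;0 0 0 -0.03 0 2.63 5;0 0 0 -0.03 0 2.63 5;0 0 0 -0.03 0 2.63 5;0 0 0 -0.03 0 2.63 5;0 0 0 -0.03 0 2.63 5' 90
python3 -m creep '0 0 0 0 0 -0.4 5;0 0 0 0 0 -0.8 5;0 0 0 0 0 -1.2 5;0 0 0 0 0 -1.6 5;0 0 0 0 0 -2.2 5;0 0 0 0 0 -2.8 5;0 0 0 0 0 -3 5;0 0 0 0 0 -3 5;0 0 0 0 0 -3 5'
cat > leaf.py <<'E'
from fit import *
def leaf(tag):
    p=get_image("wrist");s=env.observe();cv2.imwrite(f"pics/{tag}.png",p["image"]);R=np.array(s["tool_rot"]);t=np.array(s["position"])
    print(t.round(4),R.round(4).tolist(),s["grip_width"],s["ft_force"].round(1) if hasattr(s["ft_force"],"round") else s["ft_force"])
    tw=(cloud(p)-t)@R
    k=(tw[...,2]>.115)&(tw[...,2]<.15)&(abs(tw[...,1])<.02)&(tw[...,0]>.02)&(tw[...,0]<.075)
    q=tw[k];print("top pts",k.sum(),np.nanpercentile(q,[1,50,99],axis=0).T.round(4).tolist())
    A=np.c_[q[:,:2],np.ones(len(q))];m=np.ones(len(q),bool)
    for _ in range(5):
        f=np.linalg.lstsq(A[m],q[m,2],rcond=None)[0];m=abs(A@f-q[:,2])<.002
    d=f@[.05,0,1];print("plane slopes deg",np.degrees(f[:2]).round(2),"depth at axis",d.round(4),m.sum())
    print("hole",edge_fit(p,t,R,(.05,-.001),d,.007,range(0,360,12),win=.002),"knuckle",edge_fit(p,t,R,(.05,-.001),d,.015,range(-80,81,8),win=.002),edge_fit(p,t,R,(.05,-.001),d,.015,list(range(40,140,8))+list(range(220,320,8)),win=.002))
    return p,s
E
python3 -c "
from leaf import *
leaf('w8')"
```

```text
time_s: 11.25
position: [0.5371, 0.2408, 0.2511]
tool_rot: [[-0.989, -0.146, 0.002], [-0.146, 0.989, 0.0], [-0.002, -0.0, -1.0]]
ft_force: [0.3, -1.6, 6.3]
grip_width: 0.009
gripper_force: 88.3
time_s: 12.15
position: [0.5367, 0.2408, 0.3393]
tool_rot: [[-0.989, -0.146, -0.001], [-0.146, 0.989, -0.0], [0.001, -0.0, -1.0]]
ft_force: [-0.9, -0.1, -3.4]
grip_width: 0.0092
gripper_force: 87.7
[0.5368 0.2408 0.339 ] [[-0.9893, -0.1461, -0.0018], [-0.1461, 0.9893, -0.0004], [0.0018, -0.0001, -1.0]] 0.008515783791314754 [ 0.3  0.7 -3.4]
top pts 8275 [[0.0209, 0.0468, 0.0643], [-0.0149, -0.0015, 0.0121], [0.1351, 0.1365, 0.1485]]
plane slopes deg [0.3  0.12] depth at axis 0.1365 7391
hole (array([ 0.0501, -0.0016]), np.float64(0.00029)) knuckle (array([ 0.0513, -0.0016]), np.float64(0.00052)) (array([ 0.0507, -0.0016]), np.float64(0.00039))
```

The leaf is held with no tilt, lifted clear of the rack. I carry it to a stand-off 70 mm out from the jamb on its +x side, turning it to the jamb's yaw on the way.

```bash
python3 -m creep '0 0 0 -0.1 -1.2 0 5;0 0 0.3 -0.2 -2.6 0 5;0 0 0.6 -0.3 -4.1 0 5;0 0 1 -0.4 -5.6 0 5;0 0 1.4 -0.5 -7.1 0 5;0 0 1.8 -0.6 -8.6 0 5;0 0 2.2 -0.7 -10.1 0 5;0 0 2.6 -0.8 -11.6 0 5;0 0 3 -0.9 -13.1 0 5;0 0 3.19 -1 -14.6 0 5;0 0 3.19 -1.1 -16 0 5;0 0 3.19 -1.24 -17 0 5'
python3 -m creep '0 0 0 0 -0.3 0 5;0 0 0 0 -0.46 0 5;0 0 0 0 -0.46 0 5;0 0 0 0 -0.46 0 5;0 0 0 0 -0.46 0 5;0 0 0 0 -0.46 0 5'
python3 - <<'E'
from leaf import *
p,s=leaf('w9')
t=np.array(s["position"]);R=np.array(s["tool_rot"])
print("yaw",np.degrees(np.arctan2(R[1,0],R[0,0])),"to standoff",tool_delta(s,[.650,-.272,.2706]).round(3))
E
```

```text
time_s: 13.4
position: [0.6482, -0.2613, 0.3384]
tool_rot: [[-0.955, 0.296, -0.002], [0.296, 0.955, 0.001], [0.002, 0.0, -1.0]]
ft_force: [0.1, 0.7, -3.0]
grip_width: 0.0089
gripper_force: 88.3
time_s: 14.0
position: [0.6443, -0.2705, 0.3402]
tool_rot: [[-0.956, 0.293, 0.0], [0.293, 0.956, -0.0], [-0.0, 0.0, -1.0]]
ft_force: [0.1, 0.1, -4.2]
grip_width: 0.009
gripper_force: 88.4
[ 0.6442 -0.2707  0.3401] [[-0.9559, 0.2936, 0.0001], [0.2936, 0.9559, -0.0], [-0.0001, -0.0, -1.0]] 0.009283984238352154 [-0.4  0.4 -2.7]
top pts 8205 [[0.0208, 0.0463, 0.0638], [-0.0145, -0.001, 0.0125], [0.1353, 0.1368, 0.1487]]
plane slopes deg [0.26 0.12] depth at axis 0.1367 7341
hole (array([ 0.0494, -0.0011]), np.float64(0.00042)) knuckle (array([ 0.049 , -0.0011]), np.float64(0.00038)) (array([ 0.0503, -0.0011]), np.float64(0.00053))
yaw 162.92858884310175 to standoff [-0.196  0.016  2.318]
```

```bash
python3 -m creep '0 0 0 -0.2 0.02 0.6 5;0 0 0 -0.2 0.02 1.3 5;0 0 0 -0.2 0.02 2 5;0 0 0 -0.2 0.02 2.32 5;0 0 0 -0.2 0.02 2.32 5;0 0 0 -0.2 0.02 2.32 5;0 0 0 -0.2 0.02 2.32 5'
python3 - <<'E'
from leaf import *
p,s=leaf('w10')
t=np.array(s["position"]);R=np.array(s["tool_rot"])
g=R.T@(np.array([.5345,-.2374,.103])-t);print("guess",g)
a=edge_fit(p,t,R,g[:2],t[2]-.103,.014,range(0,360,10),pol=1,win=.004);print("collar",a)
b=edge_fit(p,t,R,g[:2],t[2]-.096,.019,range(100,261,8));print("rim",b)
E
```

```text
time_s: 14.75
position: [0.6503, -0.2727, 0.2715]
tool_rot: [[-0.956, 0.294, 0.002], [0.294, 0.956, -0.001], [-0.002, -0.001, -1.0]]
ft_force: [-0.9, 1.1, -3.4]
grip_width: 0.009
gripper_force: 88.3
[ 0.6502 -0.2727  0.2715] [[-0.9557, 0.2944, 0.0018], [0.2944, 0.9557, -0.0011], [-0.002, -0.0005, -1.0]] 0.009205095909816802 [-0.6 -0.1 -4.1]
top pts 8176 [[0.0209, 0.0463, 0.0637], [-0.0146, -0.0012, 0.0124], [0.1353, 0.1368, 0.1486]]
plane slopes deg [0.21 0.15] depth at axis 0.1368 7316
hole (array([ 0.0494, -0.0013]), np.float64(0.00039)) knuckle (array([ 0.0489, -0.0011]), np.float64(0.00038)) (array([ 0.0502, -0.0012]), np.float64(0.00048))
guess [ 0.12129183 -0.00022694  0.16827069]
collar (array([ 0.1048, -0.0008]), np.float64(0.00267))
rim (array([ 0.1181, -0.0005]), np.float64(0.00094))
```

View pics/w10.png

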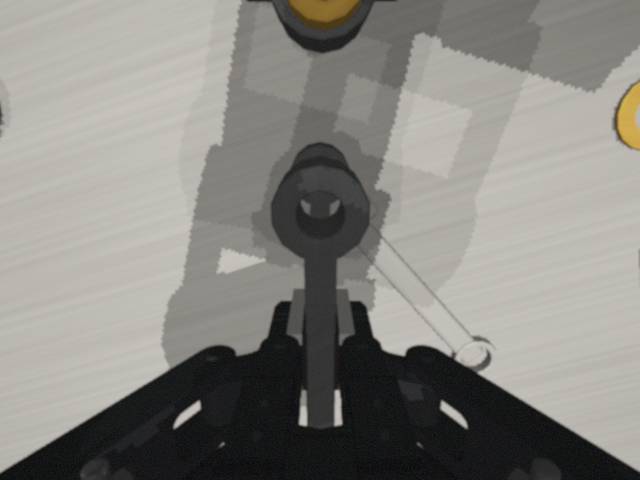

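The leaf's knuckle is at (321,210), and the jamb's collar is straight ahead at the top edge, (323,10). I advance 40 mm and measure both in one view.

```bash
python3 -m creep '0 0 0 0.4 0 0.02 5;0 0 0 0.8 0 0.02 5;0 0 0 1.1 0 0.02 5;0 0 0 1.2 0 0.02 5;0 0 0 1.2 0 0.02 5;0 0 0 1.2 0 0.02 5'
python3 - <<'E'
from leaf import *
p,s=leaf('w11')
t=np.array(s["position"]);R=np.array(s["tool_rot"])
g=R.T@(np.array([.5345,-.2374,.103])-t);print("guess",g)
a=edge_fit(p,t,R,g[:2],t[2]-.103,.014,range(-70,71,6),pol=1,win=.004);print("collar",a)
b=edge_fit(p,t,R,g[:2],t[2]-.103,.007,range(-180,180,12),pol=1,win=.002);print("collar hole",b)
w=cloud(p);hsv=cv2.cvtColor(p["image"],cv2.COLOR_BGR2HSV);m=(hsv[...,1]>120)&(hsv[...,2]>60);m[:,:250]=0;m[:,400:]=0
print(cv2.boundingRect(m.astype(np.uint8)),np.nanpercentile(w[m][:,2],[10,50,90]))
E
```

```text
time_s: 15.4
position: [0.6159, -0.2622, 0.2701]
tool_rot: [[-0.956, 0.294, 0.001], [0.294, 0.956, -0.001], [-0.001, -0.0, -1.0]]
ft_force: [0.2, -1.0, -3.0]
grip_width: 0.0088
gripper_force: 88.5
[ 0.616  -0.2622  0.2699] [[-0.9557, 0.2944, 0.0006], [0.2944, 0.9557, -0.0004], [-0.0007, -0.0002, -1.0]] 0.009161313883890203 [ 0.2  0.2 -3.5]
top pts 8213 [[0.0209, 0.0463, 0.0637], [-0.0146, -0.0012, 0.0124], [0.1351, 0.1366, 0.1488]]
plane slopes deg [0.29 0.13] depth at axis 0.1366 7328
hole (array([ 0.0494, -0.0013]), np.float64(0.0004)) knuckle (array([ 0.049 , -0.0012]), np.float64(0.0004)) (array([ 0.0502, -0.0012]), np.float64(0.00047))
guess [ 0.08526328 -0.00027569  0.16684051]
collar (array([ 0.0834, -0.0002]), np.float64(0.0001))
collar hole (array([ 0.0831, -0.0005]), np.float64(0.00075))
(284, 52, 80, 85) [0.10102076 0.10223521 0.10319244]
```

View pics/w11.png

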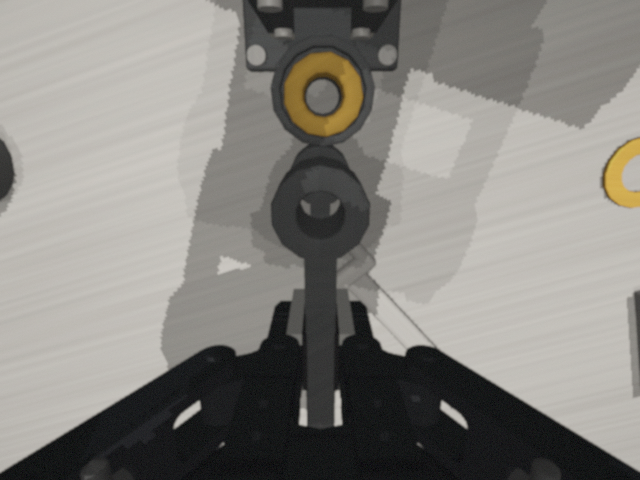

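The collar is at (323,95) and the leaf knuckle at (321,210), so 34 mm remains along tool x, +1 mm in y and 0.6 mm up. Slide in slowly.

```bash
python3 -m creep '0 0 0 0 0.03 -0.02 5;0 0 0 0.2 0.03 -0.02 5;0 0 0 0.4 0.03 -0.02 5;0 0 0 0.6 0.03 -0.02 5;0 0 0 0.8 0.03 -0.02 5;0 0 0 0.95 0.03 -0.02 5;0 0 0 1.08 0.03 -0.02 5;0 0 0 1.14 0.03 -0.02 5;0 0 0 1.14 0.03 -0.02 5;0 0 0 1.14 0.03 -0.02 5;0 0 0 1.14 0.03 -0.02 5;0 0 0 1.14 0.03 -0.02 5'
python3 - <<'E'
from leaf import *
p,s=leaf('w12');print(s["wrist_torque"])
print("to target",(tool_delta(s,[.5834,-.2513,.2706])*30).round(2),"mm")
g=R=None
cv2.imwrite("pics/w12c.png",cv2.resize(p["image"][140:290,240:400],(640,600),interpolation=2))
b=get_image("side");cv2.imwrite("pics/s12.png",cv2.resize(b["image"][120:270,320:480],(640,600),interpolation=2))
E
```

```text
time_s: 16.65
position: [0.5833, -0.2511, 0.2703]
tool_rot: [[-0.956, 0.294, 0.0], [0.294, 0.956, -0.0], [-0.0, -0.0, -1.0]]
ft_force: [1.0, 0.3, -3.7]
grip_width: 0.0091
gripper_force: 88.5
[ 0.5833 -0.2511  0.2703] [[-0.9557, 0.2943, 0.0], [0.2943, 0.9557, -0.0], [-0.0001, -0.0, -1.0]] 0.008852888322742596 [-0.9  0.3 -3.5]
top pts 8209 [[0.0208, 0.0463, 0.0638], [-0.0146, -0.0012, 0.0124], [0.1353, 0.1368, 0.1487]]
plane slopes deg [0.23 0.05] depth at axis 0.1368 7333
hole (array([ 0.0494, -0.0012]), np.float64(0.00039)) knuckle (array([ 0.0488, -0.0012]), np.float64(0.00033)) (array([ 0.0508, -0.0012]), np.float64(0.00059))
[ 0.01811189 -0.06190448  0.00566268]
to target [-0.12 -0.13 -0.32] mm
```

View pics/w12c.png

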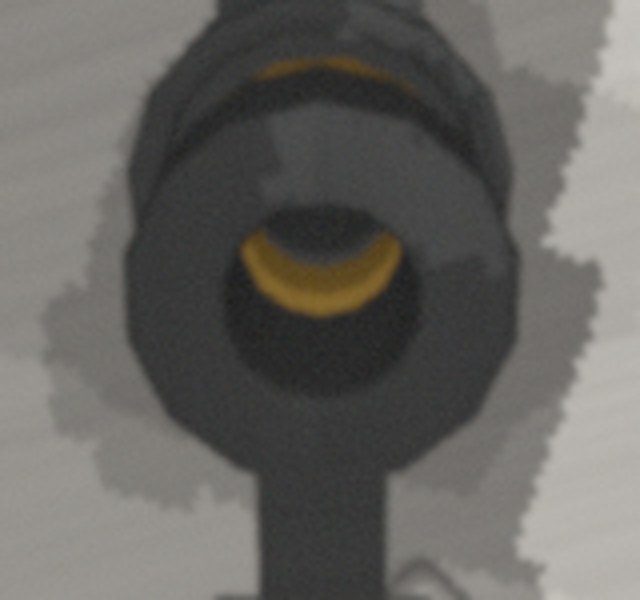

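Looking down through the leaf's hole, the collar's hole is laterally centred at crop (321,270). The force reads only the leaf's weight. A last numeric check fore and aft uses the collar's sliver edge, together with the side view for the gaps.

Run:
```python
from leaf import *
p=get_image("wrist");s=env.observe();R=np.array(s["tool_rot"]);t=np.array(s["position"])
hsv=cv2.cvtColor(p["image"],cv2.COLOR_BGR2HSV);m=(hsv[...,1]>110)&(hsv[...,2]>60)
m[:, :290]=0;m[:,350:]=0;m[:145]=0;m[230:]=0
rows=np.where(m.any(1))[0];print(rows)
for X in(.048,.049,.050,.051): print(X,[w2px(p,t+R@[X+.014,-.001,t[2]-z])[1].round(1) for z in(.1025,.097)],"hole near edge rows top/bot",[w2px(p,t+R@[X-.007,-.001,t[2]-z])[1].round(1) for z in(.1025,.091)])
```

```text
[155 156 157 158 159 198 199 200 201 202 203 204 205 206 207 208 209 210
 211 212 213 214 215 216 217 218]
0.048 [np.float64(160.1), np.float64(158.5)] hole near edge rows top/bot [np.float64(216.5), np.float64(209.4)]
0.049 [np.float64(157.2), np.float64(155.7)] hole near edge rows top/bot [np.float64(214.0), np.float64(207.0)]
0.05 [np.float64(154.4), np.float64(153.0)] hole near edge rows top/bot [np.float64(211.4), np.float64(204.6)]
0.051 [np.float64(151.6), np.float64(150.3)] hole near edge rows top/bot [np.float64(208.8), np.float64(202.1)]
```

View pics/s12.png

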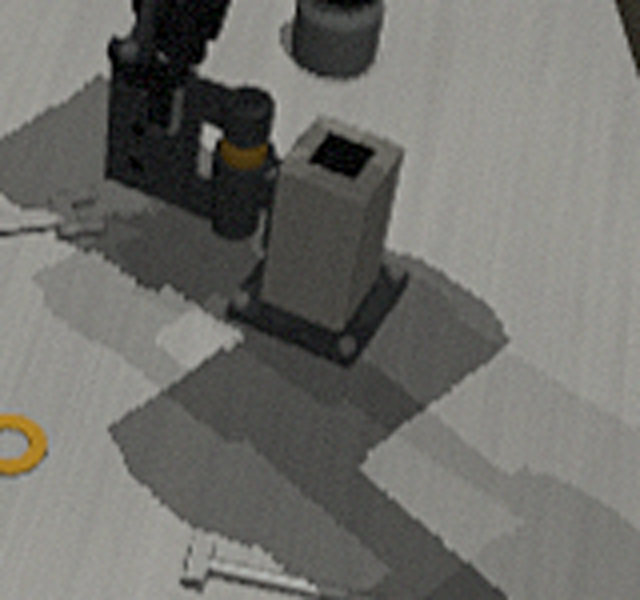

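The side view shows the leaf's knuckles above and below the jamb's knuckle, with the collar seated and visible in the gap at (245,155). Fore and aft the match is within about 0.5 mm. I raise 0.3 mm, let it settle and hand in.

```bash
python3 -m creep '0 0 0 0 0 -0.01 5;0 0 0 0 0 -0.01 5;0 0 0 0 0 -0.01 5;0 0 0 0 0 -0.01 5;0 0 0 0 0 -0.01 5;0 0 0 0 0 -0.01 5' && python3 -c "
from rig import job
print(job.close_job())"
```

```text
time_s: 17.4
position: [0.5832, -0.2511, 0.2706]
tool_rot: [[-0.956, 0.294, 0.0], [0.294, 0.956, -0.0], [-0.0, 0.0, -1.0]]
ft_force: [-0.7, -0.5, -2.8]
grip_width: 0.0092
gripper_force: 88.5
the job is handed in; nothing more can be done
None
```

The job is handed in at 17.4 s: the collar is seated flat in the jamb's recess, and the leaf is held upright and still with its holes lined up on the jamb's axis to about 1 mm by camera and the wrist force showing only the leaf's weight; no verdict came back.

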